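# Take the gold loaf tin out of the crate and complete the row on the baking tray

## Robot

A 6-joint arm with a two-finger parallel gripper is mounted at the origin on the work surface. World frame = base frame: x ahead of the robot, y to its left, z up, the work surface at z = 0. Lengths are in mm, angles in rad, forces in N, time in s.
With the tool pointing down it reaches from about 275 to 750 mm from the base axis. Payload 10.2 kg.
Tool frame: the origin (TCP) lies between the finger pads; the fingertips stand 8 mm ahead of it and the grasp point (between the pads) lies 11 mm behind it; z points along the fingers, y is the line along which they close (so a half turn about z gives the same grasp; the last joint's range is limited). The gripper opens to 85 mm and grips with 20 to 120 N. Pads are 22 mm wide; open, the fingers measure 114 mm over their backs; the gripper's body (76 mm by 85 mm) begins 54 mm behind the grasp point. The pads swing forward as they close: fully open they stand 13 mm farther back than shut.
Start: joints at [-1.423, 0.313, 1.498, -0, 1.331, -0.223], TCP at [190.227, -489.331, 239.294] pointing down, gripper open.
Joint ranges: [-2.94, 2.94], [-0.97, 2.17], [0.19, 2.56], [-1.23, 4.37], [0.02, 3.11], [-2.88, 2.88]. Speed limits (rad/s): [2.39, 2.39, 3.01, 3.14, 3.14, 3.14].

## Interface

Orientations are given as a unit quaternion [w, x, y, z].
In Python, from rig import * gives the robot as it stands.
- The arm moves only by the shell command python3 -m handwheel 'ROWS' [FORCE]. ROWS is JSON, a list that holds one entry, the list of rows, each a list of 7 numbers: the shift along the world's x, y, z in mm, then the turn, a rotation vector about the world's x, y, z in degrees, then the opening, from -1 (shut) to 1 (fully open). A call has 1 to 8 rows; each row shifts and turns the commanded pose from where the row before left it; what a row does not reach is not made up. A row lasts 1/8 s, in which the tool goes at most 62.5 mm and 10.7 degrees, less where a joint would pass 70% of its speed; a pose out of reach is approached as far as the arm can. A call is refused whole if a number of a shift passes 62.5 or a number of a turn 10.7, either way. A call with a gripper value outside its range is refused whole. The fingers move at their own pace and stop on an object; FORCE is the grip in N (left out, the last holds). Time passes only in rows, so rows that do not move let the fingers close. It gives the time, the measured TCP pose, the force, the opening and the grip force at its end, in the units of the state.
- sense(): the state, without advancing time (a new reading comes with each control period).
- capture(name): name is "side" or "top" or "wrist"; returns a dict with "image" (384x512x3 uint8, red, green, blue), "fx", "fy", "cx", "cy" (pixels), "rvec" (rotation vector, rad) and "tvec" (3), from world to camera coordinates, as OpenCV has them; the wrist camera has in their place "hand_eye" (4x4, takes a point from camera to tool coordinates, whose origin is the TCP and whose axes are the flange's). Camera axes: x right, y down, z forward; pixel columns grow to the right and rows downward; lengths in mm; the calibration is good to about 2 mm. A picture is of the moment at which its call begins: read the wrist's pose just before it. There is no depth.
- finish_job(): hands the job in; it is judged then, once.
The state is a dict: "time_s": time; "joints": joint angles; "dq": joint speeds; "tau": joint torques, N m; "eef_pos": TCP position; "ee_rot": TCP orientation; "force": force on the tool from outside, world axes, zero at the start; "wrist_torque": the same for the moment, N m; "grip_width": opening from 0.0 (shut) to 1.0 (fully open); "grip_force": force on a finger pad.
Only numpy, scipy, OpenCV 4.12 (cv2) and the standard library are available. Lean on these libraries where they do the work, as an engineer would, in place of code of your own. Each camera call takes 0.05 s, during which the arm holds its last target. There are 200 camera calls.

## Task

Take the gold loaf tin out of the crate of clean tins and stand it, mouth up, in the empty place on the baking tray, midway between the two gold tins already there and lined up square with them. Set it down on the tray rather than dropping it. Leave the tins on the tray where they are and everything else in the crate undisturbed.

Things in the scene. Friction and masses are not known exactly. Their poses are not given: they have to be found in the camera images.
- gold_tin: The tin to move, the only gold one in the crate: straight-sided open loaf tin, outer 150 long (x) x 56 wide (y) x 50 high (z), walls 2.5, about 220 g; origin at the centre of its underside, z to its mouth. Leans in the crate: low end (-x) on its floor, underside on its inner +x rim, so x slopes up 30 deg and the mouth faces up and 30 deg towards the crate's -x. Grip across its width.
- black_tin: Black tin of the same size, leaning in the crate in the same way beside the others (the three stand in a row along the crate's y in any order, centres about 100 apart, so at least 38 free between walls). Origin and axes as for the gold tin.
- silver_tin: Silver tin of the same size, leaning in the crate in the same way. Origin and axes as for the gold tin.
- pastry_ring_a: Steel pastry ring, 64 outer diameter, 40 high, standing on its rim on the crate's floor on the -x side, clear of the tins. Origin at the centre of its underside.
- pastry_ring_b: Steel pastry ring, 52 outer diameter, 30 high, standing on its rim on the crate's floor on the -x side, clear of the tins. Origin at the centre of its underside.
- crate: White plastic open crate, fixed on the table, outer 238 (x) x 328 (y) x 70 high, walls and floor 4 thick, an 8 mm lip all round outside just under the rim. Origin at the centre of its underside, z up; its +x side is the far side, away from the robot.
- tray: Aluminium baking tray, fixed on the table, 330 (x) x 240 (y), rim 22 high, floor 3 thick. Origin at the centre of its underside, z up. The tins on it stand in a row along its x with their lengths across it, along its y.
- tray_gap (a point): The middle of the empty place: a point on the tray's floor (upper face, 3 above the table) at the tray's centre, midway between the two tins on it; axes as the tray's. The moved tin belongs here, its length along the tray's y (either way round).
- tray_tin_a: Gold tin on the tray, mouth up, about 96 from the tray's centre towards its -x, so about 40 is free between it and a tin in the gap: straight-sided open loaf tin, outer 150 long (x) x 56 wide (y) x 50 high (z), walls 2.5, about 220 g; origin at the centre of its underside, z to its mouth; its length lies along the tray's y.
- tray_tin_b: Gold tin on the tray, mouth up, the same as the other, about 96 from the tray's centre towards its +x.
Not all that is in view belongs to the job. Leave any purple or red look-alike of the gold_tin alone.

How it is judged:
By the outcome, as a careful person would: the job done as asked, in the order asked, and still so for the second after the job is handed in, with the robot touching nothing.
It also fails if it takes over 42 s, if anything falls off the work surface, if the arm or the gripper's body presses on something with over 40 N, if the wrist force passes 120 N, or if a joint passes its speed limit or range.

## Working session

There is one attempt and no reset: what is moved stays moved. The work goes in short steps, Python scripts to look and compute and a shell command to move; the robot and the scene stay as the last step left them, time stands still between calls to the robot, and variables do not carry over. Pictures are saved under pics/ and viewed, at most 10 in all, crops included, and the job is handed in when it is done.

```bash
ls; mkdir -p pics; python3 - <<'E'
from rig import *
import cv2,numpy as np,pickle
s=sense();print({k:np.round(v,3).tolist() for k,v in s.items()})
d={}
for n in("side","top","wrist"):
    c=capture(n);d[n]=c;cv2.imwrite(f"pics/{n}0.png",cv2.resize(c["image"][:,:,::-1],(800,600)))
    print(n,{k:np.round(v,3).tolist() for k,v in c.items() if k!="image"})
pickle.dump((s,d),open("d0.pkl","wb"))
E
```

```text
pics
{'time_s': 0.0, 'joints': [-1.423, 0.313, 1.498, 0.0, 1.331, -0.223], 'dq': [-0.0, 0.001, 0.0, -0.0, -0.001, -0.001], 'tau': [-0.001, -41.227, -25.974, -0.0, 0.004, -0.0], 'eef_pos': [190.194, -489.069, 238.718], 'ee_rot': [-0.001, 0.983, 0.184, 0.0], 'force': [-0.739, -0.584, 0.041], 'wrist_torque': [0.048, -0.012, -0.003], 'grip_force': 0.0, 'grip_width': 1.0}
side {'fx': 372.018, 'fy': 372.018, 'cx': 258.236, 'cy': 194.248, 'rvec': [0.66, -2.727, 0.972], 'tvec': [422.115, 271.979, 925.182]}
top {'fx': 476.935, 'fy': 476.935, 'cx': 266.013, 'cy': 196.897, 'rvec': [2.202, -2.178, 0.05], 'tvec': [-72.686, 501.829, 1534.037]}
wrist {'fx': 266.7, 'fy': 266.7, 'cx': 256.668, 'cy': 190.589, 'hand_eye': [[0.0, -0.955, -0.296, 75.402], [1.0, -0.0, 0.0, 0.742], [-0.0, -0.296, 0.955, -135.404], [0.0, 0.0, 0.0, 1.0]]}
```

View pics/side0.png

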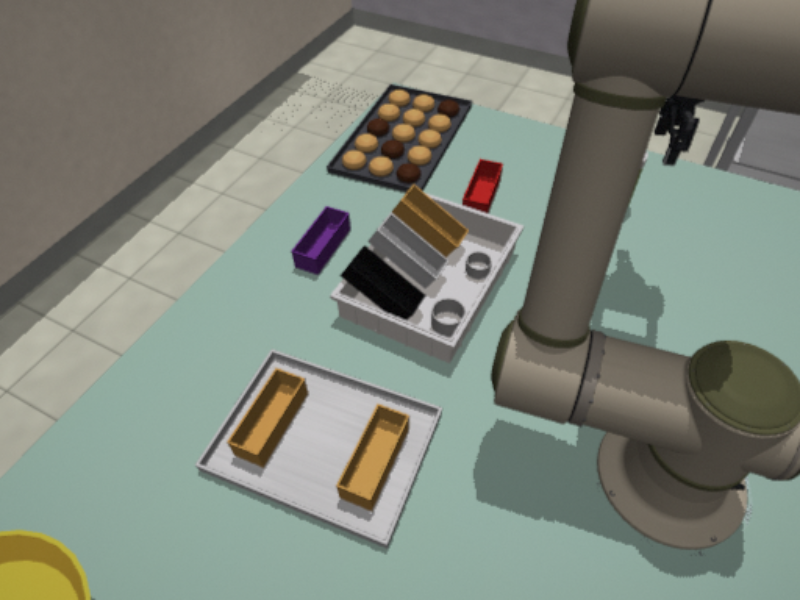

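View pics/top0.png

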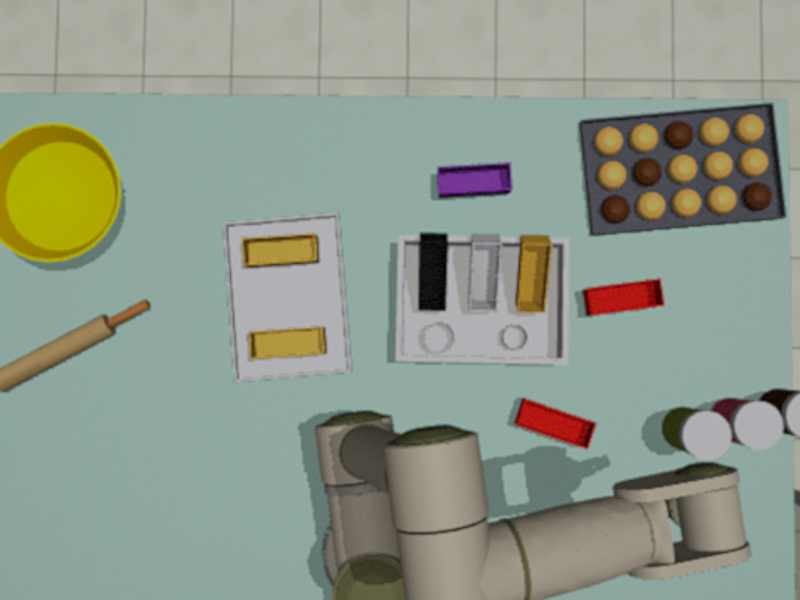

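Side view: the gold tin is at the far (−y) end of the crate, around (430,220), partly hidden by the silver tin. The tray gap is near (320,440). Top view: the gold tin is at (534,273), and the tray tins are at (281,250) and (288,343).

```bash
cat > h.py <<'E'
import cv2,numpy as np
from scipy.optimize import minimize
from scipy.spatial.transform import Rotation as R
def cam(c,s=None):
    K=np.array([[c["fx"],0,c["cx"]],[0,c["fy"],c["cy"]],[0,0,1]])
    if "rvec" in c: return K,R.from_rotvec(np.ravel(c["rvec"])).as_matrix(),np.ravel(c["tvec"])
    q=s["ee_rot"];T=np.eye(4);T[:3,:3]=R.from_quat([q[1],q[2],q[3],q[0]]).as_matrix();T[:3,3]=s["eef_pos"]
    W=np.linalg.inv(T@np.array(c["hand_eye"]));return K,W[:3,:3],W[:3,3]
def proj(C,P):
    p=(C[1]@np.atleast_2d(P).T).T+C[2];p=p@C[0].T;return p[:,:2]/p[:,2:]
def gold(c,roi):  # roi x0,y0,x1,y1 in 512x384 px
    h=cv2.cvtColor(c["image"],cv2.COLOR_RGB2HSV)
    m=cv2.inRange(h,(11,110,40),(26,255,255));z=np.zeros_like(m);x0,y0,x1,y1=roi
    z[y0:y1,x0:x1]=m[y0:y1,x0:x1]
    n,l,st,_=cv2.connectedComponentsWithStats(z)
    return (l==1+np.argmax(st[1:,4])).astype(np.uint8)
BOX=np.array([[x,y,z] for x in(-75,75) for y in(-28,28) for z in(0,50.)])
def pose(p):  # x,y,z,yaw,pitch(up of +x), deg
    return R.from_euler('ZY',[p[3],-p[4]],degrees=True).as_matrix()
def rmask(C,p):
    q=proj(C,BOX@pose(p).T+p[:3]);h=cv2.convexHull(((q+.5)*64*2-32).astype(np.int32))
    m=np.zeros((768,1024),np.uint8);cv2.fillConvexPoly(m,h,255,cv2.LINE_8,6)
    return cv2.resize(m,(512,384),interpolation=cv2.INTER_AREA)/255.
def fit(views,p0,free,steps=(15,15,10,5,5)):  # views: (C,mask[,ignore])
    p0=np.array(p0,float);free=list(free)
    def cost(v):
        p=p0.copy();p[free]=v*np.array(steps)[free];t=0
        for C,m in views: t+=np.abs(rmask(C,p)-m).sum()/m.sum()
        return t
    v=p0[free]/np.array(steps)[free];n=len(free)
    for k in(1,.3,.1):
        r=minimize(cost,v,method="Nelder-Mead",options=dict(initial_simplex=np.vstack([v]+[v+k*e for e in np.eye(n)]),xatol=1e-3,fatol=1e-4,maxiter=400));v=r.x
    p=p0.copy();p[free]=v*np.array(steps)[free];return p,r.fun
def ray(C,uv,z):
    d=C[1].T@np.linalg.inv(C[0])@[*uv,1];o=-C[1].T@C[2];return o+d*(z-o[2])/d[2]
E
python3 - <<'E'
import pickle;from h import *
np.set_printoptions(precision=1,suppress=True)
s,d=pickle.load(open("d0.pkl","rb"));T=cam(d["top"]);S=cam(d["side"]);k=.64
for n,t,sd in(("b",(281,250),(145,232,200,302)),("a",(288,343),(212,255,265,328))):
    x,y=np.array(t)*k;mt=gold(d["top"],(int(x-35),int(y-18),int(x+35),int(y+18)));ms=gold(d["side"],sd)
    p0=[*ray(T,(x,y),25)[:2],3,90,0]
    print(n,mt.sum(),ms.sum(),fit([(T,mt),(S,ms)],p0,range(4)),fit([(T,mt)],p0,[0,1,3]))
m=gold(d["top"],(322,145,360,205));p0=[*ray(T,(534*k,273*k),50)[:2],30,0,30]
p0[0]-=10
print("g",m.sum(),fit([(T,m)],[*p0[:2],44,0,30],[0,1,3]))
for uv in((400,237),(568,238),(567,362),(397,361)): print("crate rim",ray(T,np.array(uv)*k,70))
for uv in((226,223),(338,215),(350,372),(237,380)): print("tray rim",ray(T,np.array(uv)*k,22))
E
```

```text
b 869 1606 (array([618.7, 213.9,  -2.2,  95.4,   0. ]), np.float64(0.20062606501370667)) (array([618.7, 214.2,   3. ,  93.6,   0. ]), np.float64(0.12729980369593177))
a 821 1632 (array([426.7, 195.1,  -1.9,  95. ,   0. ]), np.float64(0.17712990787296745)) (array([427.2, 195.1,   3. ,  94.1,   0. ]), np.float64(0.1076449093644766))
g 927 (array([ 582.9, -300.8,   44. ,   -1.8,   30. ]), np.float64(0.1212005837933879))
crate rim [641.5 -34.5  70. ]
crate rim [ 642.9 -371.7   70. ]
crate rim [ 394.6 -369.8   70. ]
crate rim [392.7 -31.6  70. ]
tray rim [674.3 329.6  22. ]
tray rim [693.4  96.6  22. ]
tray rim [368.1  66.3  22. ]
tray rim [349.  298.8  22. ]
```

```bash
python3 -m handwheel '[[[36,24,20,0,0,-2.65,1],[36,24,20,0,0,-2.65,1],[36,24,20,0,0,-2.65,1],[36,24,20,0,0,-2.65,1],[36,24,10,0,0,-2.65,1],[36,24,10,0,0,-2.65,1],[36,24,5,0,0,-2.65,1],[36,24,5,0,0,-2.65,1]]]' && python3 -m handwheel '[[[0,0,0,0,0,0,1],[0,0,0,0,0,0,1]]]' && python3 - <<'E'
from rig import *
import cv2,pickle,numpy as np
s=sense();c=capture("wrist");t=capture("side");tt=capture("top");pickle.dump((s,c,t,tt),open("d1.pkl","wb"))
cv2.imwrite("pics/w1.png",cv2.resize(c["image"][:,:,::-1],(800,600)))
E
```

```text
time_s: 1.15
eef_pos: [479.3, -296.4, 349.3]
ee_rot: [-0.0, 1.0, -0.0, -0.0]
force: [0.0, -0.2, -0.3]
grip_width: 1.001
grip_force: 0.0
time_s: 1.4
eef_pos: [477.9, -297.5, 348.9]
ee_rot: [-0.0, 1.0, 0.001, -0.0]
force: [-0.4, -0.6, -0.3]
grip_width: 1.0
grip_force: 0.0
```

View pics/w1.png

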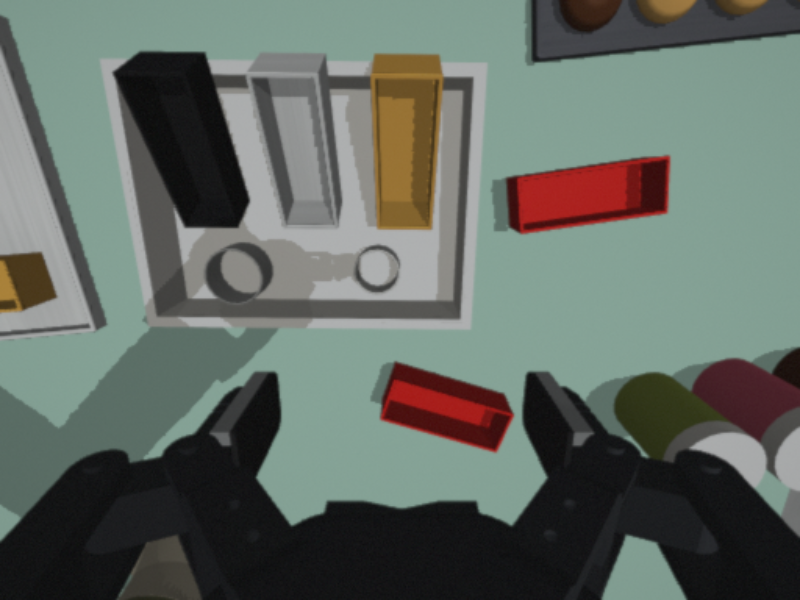

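The wrist view shows the gold tin upright in the frame at (405,140), with silver on its left at (295,140) and the crate wall on its right at (450–475). I'll fit its pose from the wrist and top views together.

```bash
python3 - <<'E'
import pickle;from h import *
np.set_printoptions(precision=1,suppress=True)
s0,d=pickle.load(open("d0.pkl","rb"));s,c,t,tt=pickle.load(open("d1.pkl","rb"))
W=cam(c,s);T=cam(d["top"]);k=.64
mw=gold(c,(225,25,295,155));mt=gold(d["top"],(322,145,360,205))
print(mw.sum(),mt.sum())
p0=[583,-301,44,0,30]
print(fit([(W,mw)],p0,range(5)));print(fit([(W,mw),(T,mt)],p0,range(5)));print(fit([(W,mw)],p0,[0,1,3]))
for uv in((104,60),(487,64),(471,328),(148,327)): print("crate rim",ray(W,np.array(uv)*k,70))
for uv in((250,75),(325,75)): print("silver top end",ray(W,np.array(uv)*k,122))
for uv in((285,228),(340,228)): print("silver low end mouth",ray(W,np.array(uv)*k,47))
for uv in((373,77),(441,77)): print("gold top",ray(W,np.array(uv)*k,122))
for uv in((377,228),(433,228)): print("gold low end mouth",ray(W,np.array(uv)*k,47))
E
```

```text
4546 927
(array([ 583.4, -301.9,   41. ,   -0.3,   32.2]), np.float64(0.01592608886933568))
(array([ 584.5, -302. ,   38.7,   -0.3,   33.2]), np.float64(0.12946039461283218))
(array([ 582. , -301.8,   44. ,   -0.3,   30. ]), np.float64(0.02935137979520889))
crate rim [644.7 -35.6  70. ]
crate rim [ 642.  -374.4   70. ]
crate rim [ 391.3 -373.    70. ]
crate rim [392.  -29.3  70. ]
silver top end [ 623.  -180.3  122. ]
silver top end [ 623.1 -238.9  122. ]
silver low end mouth [ 493.9 -177.2   47. ]
silver low end mouth [ 494.  -234.7   47. ]
gold top [ 621.7 -276.3  122. ]
gold top [ 621.8 -329.5  122. ]
gold low end mouth [ 494.  -273.3   47. ]
gold low end mouth [ 494.1 -331.8   47. ]
```

```bash
python3 -m handwheel '[[[10,-1,-40,0,-10,0,0.6],[10,-1,-40,0,-10,0,0.6],[10,-1,-40,0,-10,0,0.6],[10,-1,-40,0,0,0,0.6],[1,-1,-31,0,0,0,0.6],[0,0,0,0,0,0,0.6],[0,0,0,0,0,0,0.6]]]' && python3 - <<'E'
from rig import *
from h import *
import pickle
np.set_printoptions(precision=1,suppress=True)
s=sense();c=capture("wrist");pickle.dump((s,c),open("d2.pkl","wb"))
cv2.imwrite("pics/w2.png",cv2.resize(c["image"][:,:,::-1],(800,600)))
W=cam(c,s);m=gold(c,(0,0,512,384));s1,c1,_,_=pickle.load(open("d1.pkl","rb"))
print(np.round(s["joints"],2),m.sum(),W[1].T@W[2]*-1)
m1=gold(c1,(225,25,295,155));p0=[583,-302,41.5,0,30]
print(fit([(W,m)],p0,[0,1,3]),fit([(W,m),(cam(c1,s1),m1)],p0,range(5)))
E
```

```text
time_s: 2.42
eef_pos: [519.4, -303.1, 159.9]
ee_rot: [0.001, 0.966, 0.0, 0.259]
force: [0.0, -0.1, 0.7]
grip_width: 0.798
grip_force: 0.0
[-0.9  0.4  1.7  0.6  0.8  0.3] 10651 [ 517.4 -303.5  314.9]
(array([ 583.3, -301.9,   41.5,   -0.6,   30. ]), np.float64(0.01387884042923338)) (array([ 583.4, -301.8,   40.8,   -0.5,   31.8]), np.float64(0.02872746420850797))
```

View pics/w2.png

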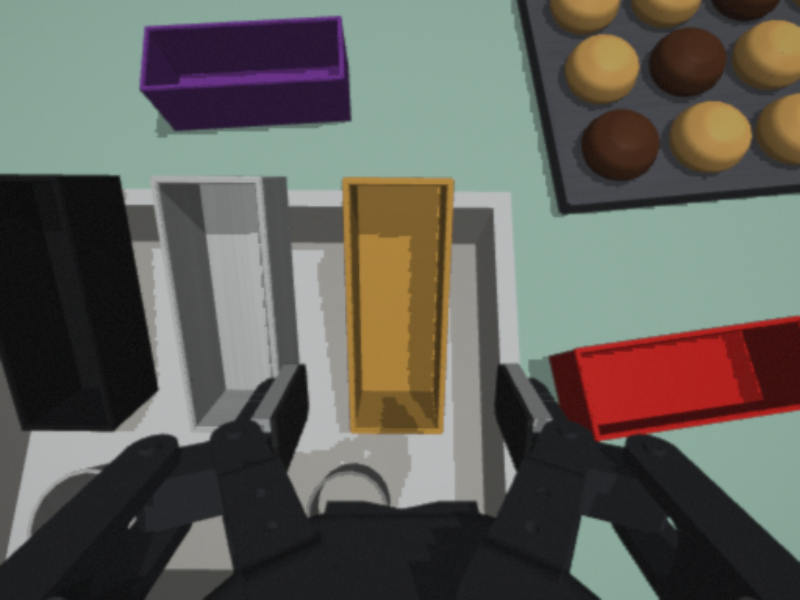

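The estimates agree (583.4, −301.9, 41). The picture shows the tin at (397,305), centred between the open fingers at (300,410) and (500,410), with free space on both sides. I'll descend along the tool axis next.

```bash
python3 -m handwheel '[[[-4.5,1,0,0,0,0,0.6],[15,0,-26,0,0,0,0.6],[15,0,-26,0,0,0,0.6],[11,0,-19,0,0,0,0.6],[9,0,-15.5,0,0,0,0.6],[5,0,-8.5,0,0,0,0.6],[4,0,-7,0,0,0,0.6],[0,0,0,0,0,0,0.6]]]' && python3 -m handwheel '[[[0,0,0,0,0,0,-0.5],[0,0,0,0,0,0,-0.5],[0,0,0,0,0,0,-0.5],[0,0,0,0,0,0,-0.5]]]' 40
```

```text
time_s: 3.48
eef_pos: [573.8, -301.3, 56.3]
ee_rot: [0.0, 0.966, 0.0, 0.259]
force: [-0.2, -0.0, -0.7]
grip_width: 0.802
grip_force: 0.0
time_s: 3.98
eef_pos: [573.8, -301.7, 56.9]
ee_rot: [0.001, 0.966, 0.0, 0.259]
force: [-4.5, -0.2, 6.4]
grip_width: 0.648
grip_force: 42.9
```

```bash
python3 -m handwheel '[[[0,0,8,0,0,0,-0.5],[0,0,15,0,0,0,-0.5],[0,0,25,0,0,0,-0.5],[0,0,30,0,0,0,-0.5],[0,0,35,0,0,0,-0.5],[0,0,35,0,0,0,-0.5],[0,0,25,0,0,0,-0.5],[0,0,0,0,0,0,-0.5]]]' 50 && python3 - <<'E'
from rig import *
from h import *
import pickle
s=sense();c=capture("wrist");t=capture("top");pickle.dump((s,c,t),open("d3.pkl","wb"))
cv2.imwrite("pics/w3.png",np.vstack([c["image"],t["image"]])[:,:,::-1][::1, ::1][:600] if 0 else np.hstack([cv2.resize(c["image"],(400,300)),cv2.resize(t["image"],(400,300))])[:,:,::-1])
E
```

```text
time_s: 4.97
eef_pos: [574.0, -301.6, 231.6]
ee_rot: [0.002, 0.966, 0.001, 0.26]
force: [-0.4, 0.2, -3.5]
grip_width: 0.644
grip_force: 53.5
```

View pics/w3.png

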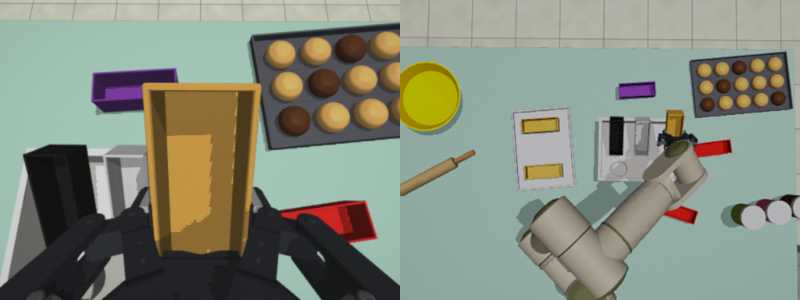

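The tin is held firmly and hanging clear, and the neighbours still stand in place. Next I'll level it, turn it and carry it to the tray.

```bash
python3 -m handwheel '[[[0,30,5,0,10,0,-0.5],[0,40,5,0,10,0,-0.5],[0,40,5,0,10,0,-0.5],[-6,40,5,0,0,10.5,-0.5],[-6,40,5,0,0,10.5,-0.5],[-6,40,5,0,0,10.5,-0.5],[-6,40,5,0,0,10.5,-0.5],[-6,40,5,0,0,10.5,-0.5]]]' && python3 -m handwheel '[[[-6,40,5,0,0,10.6,-0.5],[-6,40,5,0,0,10.6,-0.5],[-6,40,5,0,0,10.6,-0.5],[-4,40,5,0,0,10.6,-0.5],[0,35,5,0,0,0,-0.5],[0,0,0,0,0,0,-0.5],[0,0,0,0,0,0,-0.5]]]' && python3 - <<'E'
from rig import *
from h import *
import pickle
s=sense();print(np.round(s["joints"],2),s["eef_pos"])
c=capture("wrist");t=capture("top");pickle.dump((s,c,t),open("d4.pkl","wb"))
cv2.imwrite("pics/w4.png",cv2.resize(c["image"][:,:,::-1],(800,600)))
E
```

```text
time_s: 6.08
eef_pos: [543.1, 10.1, 267.9]
ee_rot: [-0.001, 0.895, 0.445, -0.001]
force: [0.5, -0.2, -2.8]
grip_width: 0.652
grip_force: 54.0
time_s: 6.95
eef_pos: [521.5, 203.3, 293.1]
ee_rot: [-0.001, 0.676, 0.737, -0.001]
force: [0.3, 0.7, -2.3]
grip_width: 0.65
grip_force: 53.9
[ 0.16  0.36  1.29 -0.    1.49  0.08] [521.53561198 203.30577705 293.07477507]
```

View pics/w4.png

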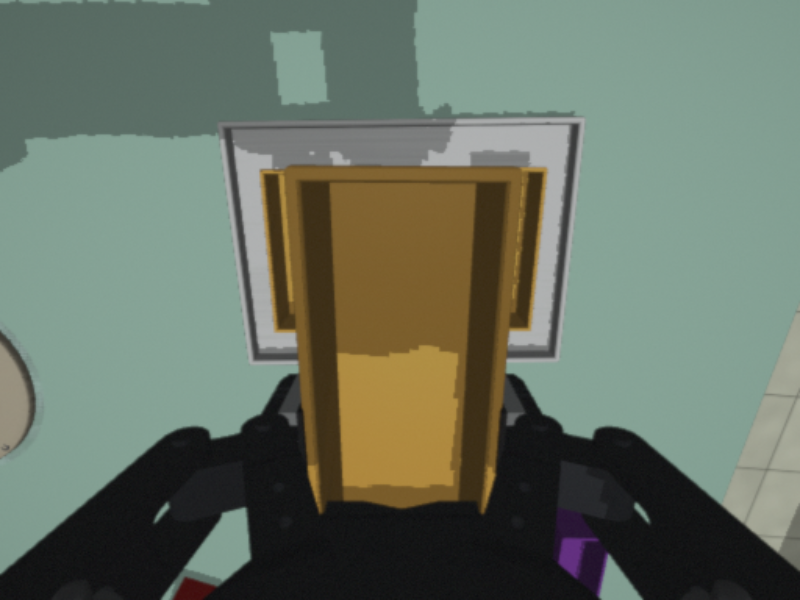

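The wrist view shows the level tin held in front, and behind it the tray: rim corners (220,123), (583,119), (557,360), (252,360). The outer mouth edges of the tray tins run (262,171)–(276,330) and (546,169)–(530,329).

```bash
python3 - <<'E'
import pickle;from h import *
np.set_printoptions(precision=1,suppress=True)
s,c,t=pickle.load(open("d4.pkl","rb"));s0,d=pickle.load(open("d0.pkl","rb"));W=cam(c,s);k=.64
f=lambda uv,z:ray(W,np.array(uv)*k,z)
r=[f(u,22) for u in((220,123),(583,119),(557,360),(252,360))];print("tray",np.array(r),np.mean(r,0))
def yaw(a,b):v=np.array(b)-a;return np.degrees(np.arctan2(v[1],v[0]))
print("tray yaw",yaw(r[0],r[1]),yaw(r[3],r[2]),yaw(r[3],r[0])-90,yaw(r[2],r[1])-90)
L=[f(u,53) for u in((262,171),(276,330),(546,169),(530,329))];print(np.array(L),np.mean(L,0),yaw(L[1],L[0]),yaw(L[3],L[2]),yaw(L[0],L[2]),yaw(L[1],L[3]))
h=[f(u,324) for u in((286,168),(521,168))];print("held far corners",np.array(h),yaw(*h))
# held tin, tool frame
q=s["ee_rot"];Rt=R.from_quat([q[1],q[2],q[3],q[0]]).as_matrix();print((np.array(h)-s["eef_pos"])@Rt, Rt)
# top+side tins fit at z=3, and side alone
T=cam(d["top"]);S=cam(d["side"])
for sd,p0 in(((145,232,200,302),(619,214,3,95,0)),((212,255,265,328),(427,195,3,95,0))):
    m=gold(d["side"],sd);print("side",fit([(S,m)],p0,[0,1,3]))
E
```

```text
tray [[347.8 302.8  22. ]
 [673.9 334.2  22. ]
 [697.4  97.2  22. ]
 [372.1  68.6  22. ]] [522.8 200.7  22. ]
tray yaw 5.515333072700366 5.028652145572826 5.9226148109889465 5.671553240468171
[[395.1 265.3  53. ]
 [406.8 118.6  53. ]
 [638.7 288.1  53. ]
 [651.2 141.1  53. ]] [523.  203.3  53. ] 94.55544637401016 94.8575188925366 5.334362435498464 5.256132578504579
held far corners [[487.8 275.5 324. ]
 [543.8 280.4 324. ]] 4.94786266797627
[[ 74.9 -27.5 -30.9]
 [ 74.9  28.8 -31. ]] [[-0.1  1.  -0. ]
 [ 1.   0.1 -0. ]
 [-0.  -0.  -1. ]]
side (array([617.6, 212.8,   3. ,  95. ,   0. ]), np.float64(0.07803579713329915))
side (array([426.3, 195.9,   3. ,  95.9,   0. ]), np.float64(0.07405324875048058))
```

```bash
python3 -m handwheel '[[[0.5,-0.8,-40,0,0,0.3,-0.5],[0,0,-55,0,0,0,-0.5],[0,0,-55,0,0,0,-0.5],[0,0,-45,0,0,0,-0.5],[0,0,-30,0,0,0,-0.5],[0,0,-20,0,0,0,-0.5],[0,0,-12,0,0,0,-0.5],[0,0,0,0,0,0,-0.5]]]' && python3 -m handwheel '[[[0,0,-3,0,0,0,-0.5],[0,0,-3,0,0,0,-0.5],[0,0,0,0,0,0,-0.5],[0,0,0,0,0,0,-0.5]]]'; python3 - <<'E'
from rig import *
from h import *
import pickle
np.set_printoptions(precision=1,suppress=True)
s=sense();c=capture("wrist");d=capture("side");t=capture("top");pickle.dump((s,c,d,t),open("d5.pkl","wb"));print(s["eef_pos"],s["force"])
cv2.imwrite("pics/w5.png",cv2.resize(c["image"][:,:,::-1],(800,600)))
E
```

```text
time_s: 8.05
eef_pos: [522.1, 202.4, 36.9]
ee_rot: [-0.0, 0.674, 0.738, -0.0]
force: [-0.3, 0.3, -2.6]
grip_width: 0.654
grip_force: 53.8
time_s: 8.55
eef_pos: [522.3, 202.9, 31.5]
ee_rot: [0.0, 0.674, 0.739, 0.0]
force: [-0.5, 0.4, -2.1]
grip_width: 0.651
grip_force: 53.8
[522.3 202.9  31.5] [-0.5  0.4 -2.1]
```

View pics/w5.png

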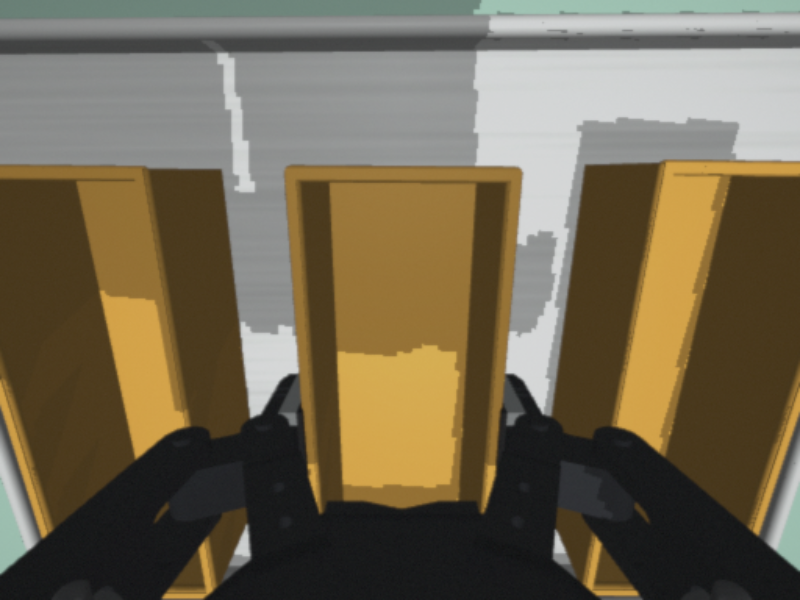

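This is a clear view. The far mouth corners are: held tin (286,168) and (521,168), left tray tin inner corner (148,167), right tray tin inner corner (662,161).

```bash
python3 - <<'E'
import pickle;from h import *
np.set_printoptions(precision=1,suppress=True)
s,c,_,_=pickle.load(open("d5.pkl","rb"));W=cam(c,s);k=.64
q=s["ee_rot"];Rt=R.from_quat([q[1],q[2],q[3],q[0]]).as_matrix()
g=lambda uv,z:(ray(W,np.array(uv)*k,z)-s["eef_pos"])@Rt
print("tool frame x(len) y(width)")
for n,u,z in(("L far",(148,167),53),("L near",(212,597),53),("R far",(662,161),53),("R near",(587,594),53),("H far l",(286,168),62.3),("H far r",(521,168),62.3),("Lbase far",(222,170),3),("Hface",(0,0),0)): print(n,g(u,z))
E
```

```text
tool frame x(len) y(width)
L far [ 75.1 -65.9 -21.5]
L near [-75.9 -69.5 -21.5]
R far [ 76.6  67.9 -21.5]
R near [-74.4  68.3 -21.5]
H far l [ 74.9 -27.5 -30.8]
H far r [ 74.9  28.8 -30.8]
Lbase far [ 74.2 -67.3  28.5]
Hface [ 130.  -137.7   31.5]
```

Centred to within about 0.5 mm and 0.5°. I'll lower it slowly until it touches.

```bash
python3 -m handwheel '[[[0,0,-3,0,0,0,-0.5],[0,0,-2.5,0,0,0,-0.5],[0,0,-1.5,0,0,0,-0.5],[0,0,0,0,0,0,-0.5]]]' && python3 -m handwheel '[[[0,0,-1,0,0,0,-0.5],[0,0,-1,0,0,0,-0.5],[0,0,0,0,0,0,-0.5]]]'
```

```text
time_s: 9.2
eef_pos: [522.2, 202.9, 24.1]
ee_rot: [-0.0, 0.674, 0.739, -0.0]
force: [-0.1, -0.3, -2.5]
grip_width: 0.644
grip_force: 53.8
time_s: 9.57
eef_pos: [522.2, 202.9, 22.2]
ee_rot: [-0.0, 0.674, 0.739, -0.0]
force: [-0.4, 0.2, -2.6]
grip_width: 0.651
grip_force: 53.8
```

```bash
for i in 1 2; do python3 -m handwheel '[[[0,0,-0.6,0,0,0,-0.5],[0,0,0,0,0,0,-0.5]]]' | grep -E "eef_pos|force"; done
```

```text
eef_pos: [522.2, 202.9, 21.7]
force: [0.6, 0.0, -2.7]
grip_force: 53.8
eef_pos: [522.3, 202.9, 21.4]
force: [-1.6, -0.1, 1.9]
grip_force: 54.2
```

It has touched down: the vertical force went from −2.7 to +1.9 N. Releasing and retreating straight up.

```bash
python3 -m handwheel '[[[0,0,-0.4,0,0,0,-0.5],[0,0,0,0,0,0,0.6],[0,0,0,0,0,0,0.6],[0,0,0,0,0,0,0.6],[0,0,0,0,0,0,0.6]]]' 20 && python3 -m handwheel '[[[0,0,10,0,0,0,0.6],[0,0,20,0,0,0,0.6],[0,0,40,0,0,0,0.6],[0,-10,50,0,0,0,0.6],[0,-20,50,0,0,0,0.6],[0,-20,50,0,0,0,0.6],[0,-20,50,0,0,0,0.6],[0,0,0,0,0,0,0.6]]]' && python3 - <<'E'
from rig import *
from h import *
import pickle
s=sense();c=capture("wrist");d=capture("side");t=capture("top");pickle.dump((s,c,d,t),open("d6.pkl","wb"))
cv2.imwrite("pics/w6.png",cv2.resize(c["image"][:,:,::-1],(800,600)))
cv2.imwrite("pics/s6.png",np.hstack([cv2.resize(x["image"],(400,300)) for x in(d,t)])[:,:,::-1])
E
```

```text
time_s: 10.7
eef_pos: [522.2, 202.9, 20.7]
ee_rot: [0.0, 0.674, 0.739, 0.0]
force: [0.1, -0.3, 0.0]
grip_width: 0.8
grip_force: 0.0
time_s: 11.7
eef_pos: [523.2, 131.9, 295.2]
ee_rot: [0.003, 0.675, 0.738, 0.003]
force: [0.4, 0.1, -1.3]
grip_width: 0.799
grip_force: 0.0
```

View pics/w6.png

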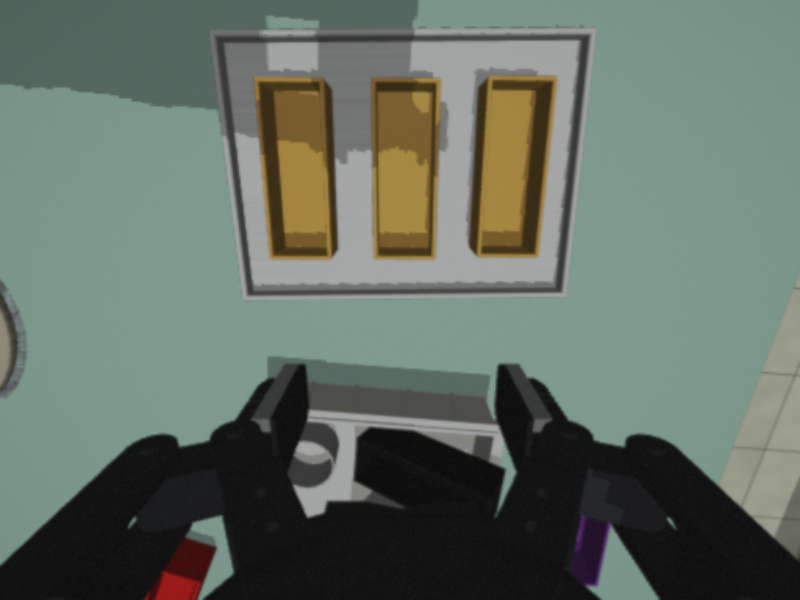

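View pics/s6.png

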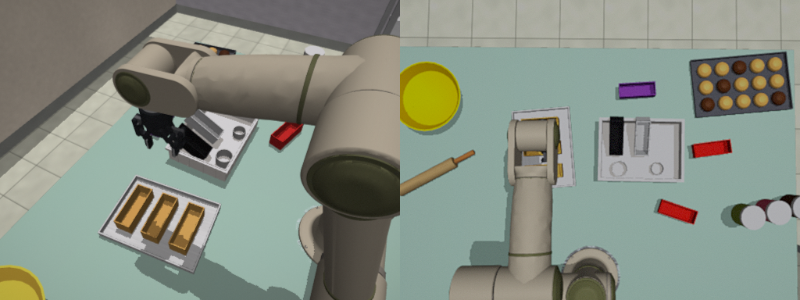

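The wrist view shows three tins on the tray at (295,168), (405,168) and (513,167). They stand level and evenly spaced, and black, silver and the rings are undisturbed. One numeric check before handing in.

```bash
python3 - <<'E'
import pickle;from h import *
np.set_printoptions(precision=1,suppress=True)
s,c,_,_=pickle.load(open("d6.pkl","rb"));W=cam(c,s);P=[]
for roi,p0 in(((158,44,222,170),(427,195,3,95,0)),((230,44,290,170),(523,203,3,95,0)),((297,44,362,170),(619,212,3,95,0))):
    m=gold(c,roi);p,e=fit([(W,m)],p0,range(4));q,_=fit([(W,m)],p0,[0,1,3]);P.append(q);print(p,q,e)
print("mid",(P[0]+P[2])/2-P[1])
E
```

```text
[425.2 194.3  -1.7  95.    0. ] [426.7 194.    3.   95.    0. ] 0.0372795612147298
[521.9 202.7   1.4  94.9   0. ] [521.9 202.5   3.   94.9   0. ] 0.011132906684974948
[619.4 214.3  -6.3  94.8   0. ] [616.6 212.4   3.   94.9   0. ] 0.03413757719222206
mid [-0.3  0.7  0.   0.1  0. ]
```

Within 1 mm and 0.1°, so I'm handing it in.

```bash
python3 -c "
from rig import *
print(finish_job())"
```

```text
the job is handed in; nothing more can be done
None
```

The gold tin is standing mouth up in the tray gap, measured within about 1 mm of midway and 0.1° of square with the two tins. It was set down gently, nothing else in the crate looked disturbed, and the job was handed in at about 12 s.

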